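# Refit the speed knob on the bench control box and hold it pressed

## Robot

A 6-joint arm with a two-finger parallel gripper is mounted at the origin on the work surface. World frame = base frame: x ahead of the robot, y to its left, z up, the work surface at z = 0. Lengths are in m, angles in rad, forces in N, time in s.
With the tool pointing down it reaches from about 0.275 to 0.775 m from the base axis. Payload 14.6 kg.
Tool frame: the origin (TCP) lies on the centre line of the jaws, within the pads' length; the fingertips stand 25 mm ahead of it and the grasp point (between the pads) lies 6 mm ahead of it; z points along the fingers, y is the line along which they close (so a half turn about z gives the same grasp; the last joint's range is limited). The gripper opens to 85 mm and grips with 20 to 120 N. Pads are 22 mm wide; open, the fingers measure 114 mm over their backs; the gripper's body (76 mm by 85 mm) begins 54 mm behind the grasp point. The pads swing forward as they close: fully open they stand 13 mm farther back than shut.
Start: joints at [-0.155, 0.263, -0.048, 1.259, 0, 1.415], TCP at [0.525, -0, 0.256] pointing down, gripper open.
Joint ranges: [-2.65, 2.65], [-0.89, 1.7], [-1.18, 1.37], [-2.13, 2.11], [-1.35, 1.29], [-3.14, 3.14]. Speed limits (rad/s): [1.89, 1.89, 2.57, 2.79, 3.14, 3.14].

## Interface

Orientations are given as a 3x3 rotation matrix whose columns are the frame's x, y, z axes.
In Python, from plant import arm gives the robot as it stands.
- The arm moves only by the tool send_path, called as name(argument=value, ...), one argument or row to a line, values as JSON. Schema: {"type":"object","properties":{"segments":{"type":"array","items":{"type":"array","items":{"type":"array","items":{"type":"number"},"minItems":7,"maxItems":7},"minItems":1,"maxItems":12},"minItems":1,"maxItems":1},"grip_n":{"type":"number"},"only":{"type":"string"},"quiet":{"type":"boolean"},"lines":{"type":"string"}},"required":["segments"],"additionalProperties":false}. segments is a list that holds a single list of rows (three levels of brackets), with 1 to 12 rows, each of 7 numbers: dx, dy, dz in mm, then a rotation vector rx, ry, rz in units of 0.05 rad, then the finger opening in m; each row is the pose to reach, as a shift and turn from the pose commanded when the call began, along the tool's axes at that moment; what a row does not reach only later rows make up. A row lasts 1/10 s, in which the tool goes at most 0.05 m and 0.15 rad, less where a joint would pass 70% of its speed; a pose out of reach is approached as far as the arm can. The fingers move at their own pace and stop on an object; grip_n is the grip in N (left out, the last holds). Time passes only in rows, so rows that do not move let the fingers close. The tool returns the time, the measured TCP pose, the force, the opening and the grip force at its end. only (a regular expression) keeps the lines of the reply that match it, lines (a string "A,B") keeps lines A to B, and quiet returns only ok. Input that does not fit is refused with a message, and nothing moves.
- arm.state(): the state, without advancing time (a new reading comes with each control period).
- arm.capture(name): name is "scene" or "side" or "wrist"; returns a dict with "color" (384x512x3 uint8, red, green, blue), "intrinsics" (3x3 intrinsics, pixels), "distortion" ([k1, k2, p1, p2, k3] as OpenCV has them; the pictures are not rectified), "xyz" and "rotation" of the camera in the world; the wrist camera has in their place "T_tool_cam" (4x4, takes a point from camera to tool coordinates, whose origin is the TCP and whose axes are the flange's). Camera axes: x right, y down, z forward; pixel columns grow to the right and rows downward; lengths in m; the calibration is good to about 2 mm. A picture is of the moment at which its call begins: read the wrist's pose just before it. There is no depth.
- arm.close_job(): hands the job in; it is judged then, once.
The state is a dict: "t": time; "q": joint angles; "joint_vel": joint speeds; "tau": joint torques, N m; "eef_pos": TCP position; "eef_rot": TCP orientation; "contact_force": force on the tool from outside, world axes, zero at the start; "torque": the same for the moment, N m; "finger_gap": finger opening in m; "gripper_force": force on a finger pad.
Only numpy, scipy, OpenCV 4.12 (cv2) and the standard library are available. Lean on these libraries where they do the work, as an engineer would, in place of code of your own. Each camera call takes 0.05 s, during which the arm holds its last target. There are 200 camera calls.

## Task

Use the flat pry tool, not the fingers, to lever up the clear cover of the red control box by its yellow front lip and swing it back past upright so that it leans away, then lay the tool back on the bench. Pick up the black knob, turn it so that its pointer points the way the flat of the D-shaft faces (towards the hinge), push it fully home on the shaft and press it down against the shaft's spring to the stop; finish while still holding it pressed down there. Leave the other things on the bench where they are.

Things in the scene. Friction and masses are not known exactly. Their poses are not given: they have to be found in the camera images.
- unit: red speed-control box fixed to the bench, 120 (x) x 130 (y) x 60 high. Origin: centre of its underside; x points from front to back (hinge side), y to its left. In its top is an open well 92 (x) x 100 (y), floor at z = 30 mm, with the D-shaft upright in the middle (x = y = 0). Its place and yaw (up to 0.3 rad) vary
- cover_hinge (a point): point on the middle of the cover's hinge line, fixed to the box at x = +55, z = 60 mm of its frame; the hinge line runs along the box's y; axes as the box's
- cover (a joint): angle of the clear cover (yellow rim), rad: 0 = shut, flat on the box; grows as its front edge rises and swings back over the hinge; 1.57 = upright; stop at 2.3. A flat plate 129 long from hinge to front edge, 118 wide, 4 thick; its underside lies in the plane of the hinge line, 60 mm above the bench when shut. Stiff hinge (0.08 N m): stays where left; about 1 N at the front edge moves it
- cover_lip (a point): middle of the cover's front edge, at its underside. When shut this yellow lip overhangs the box's front face by 14 mm, free air below it, so a blade can come in under it level from the front; axes turn with the cover (x and y as the box's when shut)
- shaft_tip (a point): centre of the top end of the aluminium D-shaft: 14 mm diameter, with a flat 3.5 mm from its axis over its whole length; chamfered tip. x points from the axis square to the flat (the flat faces the back of the box, the hinge side), z up. The tip is 24 mm above the well's floor (54 mm above the bench) when not pressed
- shaft (a joint): how far the D-shaft is pressed down, m: 0 at rest, stop at 0.006. Spring: about 4 N to start it, 11 N at the stop. The shaft does not turn
- knob: black knob, 60 g, standing upright. Origin: underside centre, z up. Hub 44 diameter, 24 high; on it a bar to grip, 42 (x) x 16 (y), z = 24 to 44 mm. x points along the bar to its pointer end (white line). Below, a blind D bore 16 deep, 15.6 diameter, flat 4.3 mm from the axis on the +x side; chamfered mouth. Fits only with x along the shaft's x (within 0.1 rad); starts within 1.5 rad of it
- knob_bore (a point): centre of the inner end of the knob's bore, 16 mm above its underside; axes as the knob's. Coincides with shaft_tip when the knob is home
- pry: flat pry tool lying on the bench: orange handle 100 long x 16 wide x 20 high (x from -70 to +30 mm), then a steel blade 70 long, 14 wide, 3 thick at mid-height (z = 10 mm), tip at x = +100. 85 g, balanced near its origin. Origin: on the underside, at the place to grip; x points to the tip, z up
- pry_tip (a point): middle of the end of the pry tool's blade; axes as the tool's
- oil_bottle: bystander: black bottle with yellow cap, 72 diameter, 190 high; origin at the centre of its underside
- spray_can: bystander: red can, 58 diameter, 170 high; origin at the centre of its underside
- socket_short: bystander: steel socket standing, 32 diameter, 34 high; origin at the centre of its underside
- socket_deep: bystander: steel deep socket standing, 28 diameter, 60 high; origin at the centre of its underside
- spark_plug: bystander: spark plug standing, 22 diameter, 55 high; origin at the centre of its underside
- wrench: bystander: steel wrench lying flat, 180 long along its x, 8 high; origin at the middle of its underside
- carton: bystander: cardboard box 120 x 90 x 70 high; origin at the centre of its underside
- red_bin: bystander: open red bin 140 x 100 x 60 high; origin at the centre of its underside

How it is judged:
By the outcome, as a careful person would: the job done as asked, in the order asked, and still so for the second after the job is handed in, while the arm keeps its last pose, push and grip.
It also fails if it takes over 64 s, if anything falls off the work surface, if the arm or the gripper's body presses on something with over 40 N, if the wrist force passes 120 N, or if a joint passes its speed limit or range.

## Working session

There is one attempt and no reset: what is moved stays moved. The work goes in short steps, Python scripts to look and compute and a tool call to move; the robot and the scene stay as the last step left them, time stands still between calls to the robot, and variables do not carry over. Pictures are saved under pics/ and viewed, at most 10 in all, crops included, and the job is handed in when it is done.

```bash
ls; mkdir -p pics; cat > h.py <<'E'
import numpy as np,cv2
from plant import arm
def snap(n,f):
    s=arm.state(); c=arm.capture(n); cv2.imwrite('pics/'+f+'.png',c['color'][:,:,::-1])
    if n=='wrist':
        T=np.eye(4);T[:3,:3]=s['eef_rot'];T[:3,3]=s['eef_pos'];T=T@np.array(c['T_tool_cam'])
        R,p=T[:3,:3],T[:3,3]
    else: R,p=np.array(c['rotation']),np.array(c['xyz'])
    np.savez('pics/'+f+'.npz',K=c['intrinsics'],d=c['distortion'],R=R,p=p); return c
def ray(f,uv):
    z=np.load('pics/'+f+'.npz'); q=cv2.undistortPoints(np.array([[uv]],float),z['K'],z['d'])[0,0]
    r=z['R']@[q[0],q[1],1]; return z['p'],r/np.linalg.norm(r)
def atz(f,uv,h):
    p,r=ray(f,uv); return p+r*(h-p[2])/r[2]
def tri(*ob):
    A=0;b=0
    for f,uv in ob:
        p,r=ray(f,uv);M=np.eye(3)-np.outer(r,r);A=A+M;b=b+M@p
    x=np.linalg.solve(A,b)
    return x,[np.linalg.norm(np.cross(x-ray(f,uv)[0],ray(f,uv)[1])) for f,uv in ob]
def proj(f,X):
    z=np.load('pics/'+f+'.npz');R=z['R'].T
    return cv2.projectPoints(np.array(X,float).reshape(-1,1,3),cv2.Rodrigues(R)[0],-R@z['p'],z['K'],z['d'])[0][:,0]
E
python3 - <<'E'
from h import *
a=[snap(n,n+'0')['color'] for n in('scene','side','wrist')]
for n in('scene0','side0','wrist0'):
    z=np.load('pics/'+n+'.npz');print(n,z['p'].round(3),z['R'].round(2).tolist())
cv2.imwrite('pics/all0.png',cv2.resize(np.vstack([np.hstack([a[0],a[1]])])[:,:,::-1],(800,300),interpolation=cv2.INTER_AREA))
print(arm.state()['eef_rot'])
E
```

```text
pics
plant.py
scene0 [1.196 0.874 0.753] [[-0.79, 0.33, -0.52], [0.62, 0.41, -0.67], [-0.01, -0.85, -0.53]]
side0 [ 0.205 -1.197  0.839] [[0.97, -0.11, 0.22], [-0.24, -0.51, 0.83], [0.02, -0.85, -0.52]]
wrist0 [0.524 0.074 0.375] [[1.0, 0.0, -0.0], [0.0, -0.96, -0.29], [-0.0, 0.29, -0.96]]
[[ 2.32653673e-05  9.99999712e-01 -7.58797226e-04]
 [ 9.99999992e-01 -2.31740746e-05  1.20321021e-04]
 [ 1.20303402e-04 -7.58800020e-04 -9.99999705e-01]]
```

View pics/scene0.png

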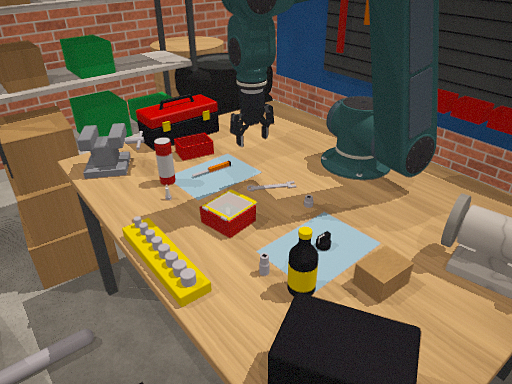

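View pics/side0.png

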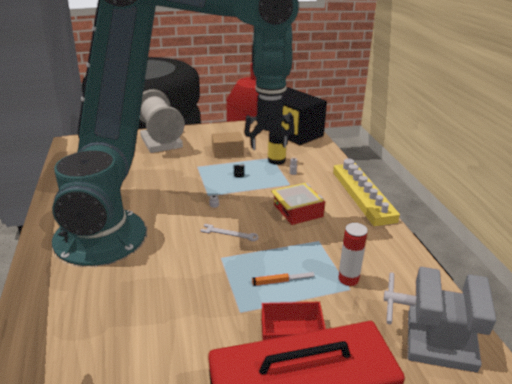

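The scene view shows the box at about (228,210), the pry tool at (212,170), the knob at (323,241), the bottle at (303,262) and the can at (165,160). In the side view the box is at (299,202), the pry at (283,279) and the knob at (239,170).

```bash
python3 - <<'E'
from h import *
for n,a,b in [('box top c',(228,204),(298,193)),('pry butt',(232,162),(254,281)),('pry tip',(193,178),(315,275)),('knob',(323,236),(239,166)),('bottle cap',(305,232),(277,120)),('can top',(163,143),(355,231)),('sock',(308,198),(213,196)),('deep',(264,257),(294,160)),('wrench l',(252,188),(205,230)),('carton',(384,262),(228,138))]:
    print(n,tri(('scene0',a),('side0',b))[0].round(3), [round(float(x),4) for x in tri(('scene0',a),('side0',b))[1]])
c=cv2.imread('pics/scene0.png');d=cv2.imread('pics/side0.png')
a=cv2.resize(c[130:290,170:370],(800,640),interpolation=cv2.INTER_CUBIC)
r=lambda im,x,y,w,h:cv2.resize(im[y:y+h,x:x+w],(400,300),interpolation=cv2.INTER_CUBIC)
cv2.imwrite('pics/crop0.png',np.vstack([np.hstack([r(c,190,180,80,60),r(c,290,215,80,60)]),np.hstack([r(d,260,165,80,60),r(d,240,250,80,60)])]))
E
```

```text
box top c [0.632 0.007 0.067] [0.0003, 0.0003]
pry butt [ 0.408 -0.303  0.012] [0.0084, 0.0084]
pry tip [ 0.582 -0.309  0.001] [0.0037, 0.0037]
knob [0.491 0.281 0.038] [0.0011, 0.0011]
bottle cap [0.651 0.358 0.176] [0.0022, 0.0022]
can top [ 0.665 -0.344  0.16 ] [0.0015, 0.0015]
sock [0.37  0.101 0.031] [0.0016, 0.0016]
deep [0.694 0.257 0.054] [0.0022, 0.0022]
wrench l [ 0.374 -0.108  0.007] [0.0662, 0.0662]
carton [0.482 0.476 0.067] [0.0051, 0.0051]
```

View pics/crop0.png

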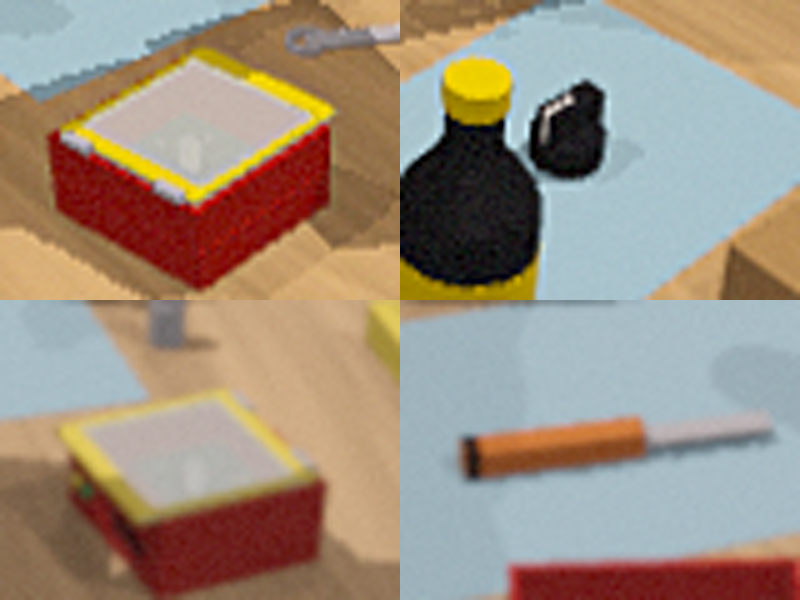

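The crops confirm the hinges are at the back, away from the robot. The cover corners, the pry's butt and tip, and the knob's white line towards the left of its bar in the scene view can all be read. Next I fit the box pose and plan.

```bash
python3 - <<'E'
from h import *
from scipy.optimize import least_squares
P=np.array([[55,-59],[55,59],[-74,59],[-74,-59]])/1000
sc=[(202.4,206.6),(229.4,220.6),(256.6,202),(230,190)]
sd=[(325,200.6),(304.4,183.4),(272,191.4),(289.6,209.6)]
def pts(v):
    c,s=np.cos(v[2]),np.sin(v[2]);return np.c_[P@np.array([[c,s],[-s,c]])+v[:2],np.full(4,.064)]
def f(v):return np.r_[(proj('scene0',pts(v))-sc).ravel(),(proj('side0',pts(v))-sd).ravel()]
r=least_squares(f,[.63,0,0]);print(r.x,f(r.x).round(1))
for i in range(4):print(tri(('scene0',sc[i]),('side0',sd[i])))
for h,uv in((.02,(252.4,280)),(.0115,(314.4,274.4)),(.02,(368/5+240-80+0,0)))[:2]:print(atz('side0',uv,h))
for uv in((232,162),(193,178)):print(atz('scene0',uv,.015))
E
```

```text
[0.6360307  0.00494403 0.2246573 ] [-1.9 -0.3 -0.8 -0.5 -0.6 -0.8 -1.6 -0.8 -1.4 -1.6  0.1 -1.3 -1.4 -1.1
 -1.3 -1.3]
(array([ 0.70152702, -0.04187884,  0.06017798]), [np.float64(0.005429548978508545), np.float64(0.0054295489785087915)])
(array([0.67459558, 0.0735562 , 0.06007266]), [np.float64(0.0013285261347050512), np.float64(0.001328526134705033)])
(array([0.55272847, 0.04659849, 0.06058586]), [np.float64(0.0032184856708497907), np.float64(0.003218485670850013)])
(array([ 0.57722294, -0.06743068,  0.06000727]), [np.float64(0.00469041093931975), np.float64(0.004690410939319846)])
[ 0.40982931 -0.31343057  0.02      ]
[ 0.57952841 -0.31916202  0.0115    ]
[ 0.4022811  -0.29803416  0.015     ]
[ 0.58994075 -0.28561042  0.015     ]
```

Units first: shifts go in mm and turns go in units of 0.05 rad. So -0.22 m is -220, -0.2 m is -200.

send_path(
  segments=[
    [[0, 0, 0, 0, 0, 0, 0.085], [-50, 0, 0, 0, 0, 0, 0.085], [-100, 0, 0, 0, 0, 0, 0.085], [-150, 0, 0, 0, 0, 0, 0.085], [-200, 0, 0, 0, 0, 0, 0.085], [-220, 0, 0, 0, 0, 0, 0.085], [-220, 0, 0, 0, 0, 0, 0.085]],
  ],
  grip_n=40,
)

```text
t: 0.85
eef_pos: [0.5248, -0.2227, 0.2557]
eef_rot: [[0.003, 1.0, -0.001], [1.0, -0.003, 0.0], [0.0, -0.001, -1.0]]
contact_force: [-0.1, -1.0, -0.1]
finger_gap: 0.0849
gripper_force: 0.0
```

```bash
python3 - <<'E'
from h import *
snap('wrist','w1')
E
```

```text
(no output)
```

View pics/w1.png

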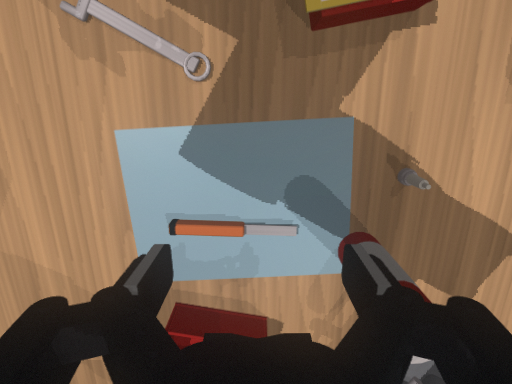

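The wrist view shows the pry lying nearly along world x: butt (170,227), handle/blade joint (244,229), tip (298,230). The bin is below it at (220,320), the spark plug at (412,180), and the can at right.

```bash
python3 - <<'E'
from h import *
b=atz('w1',(170.5,226.5),.018);j=atz('w1',(244.5,229),.018);t=atz('w1',(298,230),.011)
print(b,j,t)
print('two view',tri(('w1',(298,230)),('side0',(314.4,274.4))),tri(('w1',(170.5,227)),('side0',(252.4,281.4))),tri(('w1',(244,229)),('side0',(288.5,277))))
for h in (0,):print('bin',[atz('w1',u,.06) for u in((178,304),(268,318))],'can',atz('w1',(360,246),.17),'plug',atz('w1',(425,185),.055), atz('w1',(402,180),.0))
d=(j-b)[:2];print('yaw',np.arctan2(d[1],d[0]),np.arctan2(*(t-b)[[1,0]]),'origin',b+(j-b)*.7, t[:2]-.1*(t-b)[:2]/np.linalg.norm((t-b)[:2]))
E
```

```text
[ 0.40885231 -0.30174601  0.018     ] [ 0.50667891 -0.30541881  0.018     ] [ 0.57850797 -0.31013901  0.011     ]
two view (array([ 0.58071224, -0.3129583 ,  0.00558515]), [np.float64(0.0014123154620665035), np.float64(0.001412315462066721)]) (array([ 0.40878206, -0.30665684,  0.01003799]), [np.float64(0.002640876996296479), np.float64(0.002640876996296449)]) (array([ 0.50748095, -0.31016042,  0.00857693]), [np.float64(0.0020271648268417406), np.float64(0.002027164826841873)])
bin [array([ 0.42214435, -0.39091377,  0.06      ]), array([ 0.53722411, -0.4123526 ,  0.06      ])] can [ 0.6034939  -0.25321957  0.17      ] plug [ 0.71503974 -0.23556687  0.055     ] [ 0.71569528 -0.243617    0.        ]
yaw -0.03752630692403476 -0.049430469464247014 origin [ 0.47733093 -0.30431697  0.018     ] [ 0.47863011 -0.30519797]
```

Converted, -0.06 m is -60, 0.06 m is 60, -1.535 rad is -30.7.

send_path(
  segments=[
    [[-30, -20, 20, 0, 0, -3, 0.045], [-60, -40, 40, 0, 0, -6, 0.045], [-82.5, -47, 60, 0, 0, -9, 0.045], [-82.5, -47, 80, 0, 0, -12, 0.045], [-82.5, -47, 100, 0, 0, -15, 0.045], [-82.5, -47, 110, 0, 0, -18, 0.045], [-82.5, -47, 120, 0, 0, -21, 0.045], [-82.5, -47, 120, 0, 0, -24, 0.045], [-82.5, -47, 120, 0, 0, -27, 0.045], [-82.5, -47, 120, 0, 0, -30, 0.045], [-82.5, -47, 120, 0, 0, -30.7, 0.045], [-82.5, -47, 120, 0, 0, -30.7, 0.045]],
  ],
  grip_n=80,
)

```text
t: 2.1
eef_pos: [0.4783, -0.3012, 0.1365]
eef_rot: [[-0.999, 0.034, 0.0], [0.034, 0.999, 0.0], [-0.0, 0.0, -1.0]]
contact_force: [0.7, 0.1, 0.2]
finger_gap: 0.045
gripper_force: 0.0
```

```bash
python3 - <<'E'
from h import *
print(arm.state()['q'])
snap('wrist','w2')
E
```

```text
[-7.06278086e-01  3.92754265e-01 -1.88356613e-01  9.89723788e-01
  1.90130469e-04 -6.72252378e-01]
```

View pics/w2.png

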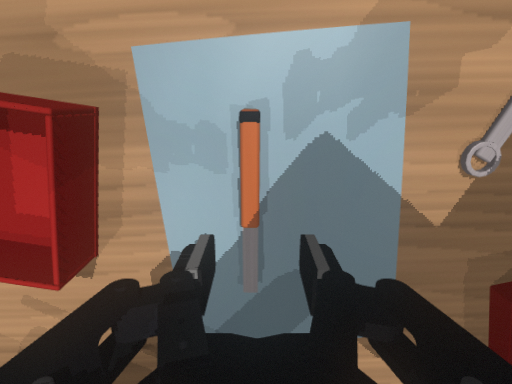

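The wrist view shows the handle butt at (250,113), the joint at (250,227) and the tip at (250,290), with clear room on both sides.

```bash
python3 - <<'E'
from h import *
b=atz('w2',(249.5,110),.018);j=atz('w2',(250,226),.018);t=atz('w2',(250,290),.011)
print(b,j,t,arm.state()['eef_pos'],np.arctan2(*(j-b)[[1,0]]))
E
```

```text
[ 0.40688079 -0.30424027  0.018     ] [ 0.50479198 -0.30778892  0.018     ] [ 0.57502647 -0.310798    0.011     ] [ 0.47829096 -0.30141695  0.13643626] -0.03622768234664041
```

send_path(
  segments=[
    [[3, -5, 40, 0, 0, 0, 0.045], [3, -5, 80, 0, 0, 0, 0.045], [3, -5, 107, 0, 0, 0, 0.045], [3, -5, 107, 0, 0, 0, 0.045], [3, -5, 107, 0, 0, 0, 0.0], [3, -5, 107, 0, 0, 0, 0.0], [3, -5, 107, 0, 0, 0, 0.0], [3, -5, 107, 0, 0, 0, 0.0], [3, -5, 107, 0, 0, 0, 0.0]],
  ],
  grip_n=80,
)

```text
t: 3.05
eef_pos: [0.4757, -0.3079, 0.0313]
eef_rot: [[-0.999, 0.036, 0.002], [0.036, 0.999, -0.002], [-0.002, -0.002, -1.0]]
contact_force: [0.3, 0.8, 6.0]
finger_gap: 0.0136
gripper_force: 78.8
```

send_path(
  segments=[
    [[0, 0, -30, 0, 0, 0, 0], [0, 0, -80, 0, 0, 0, 0], [10, 40, -120, 0, 0, 0, 0], [20, 90, -120, 0, 0, -2, 0], [30, 140, -120, 0, 0, -4, 0], [40, 190, -120, 0, 0, -5.22, 0], [48.3, 240, -120, 0, 0, -5.22, 0], [48.3, 265.7, -120, 0, 0, -5.22, 0], [48.3, 265.7, -120, 0, 0, -5.22, 0], [48.3, 265.7, -120, 0, 0, -5.22, 0]],
  ],
)

```text
t: 4.05
eef_pos: [0.4366, -0.0398, 0.1505]
eef_rot: [[-0.974, -0.225, 0.002], [-0.225, 0.974, -0.001], [-0.002, -0.001, -1.0]]
contact_force: [0.4, 0.3, 0.1]
finger_gap: 0.014
gripper_force: 78.5
```

```bash
python3 - <<'E'
from h import *
print(arm.state()['q'])
w=snap('wrist','w3');s=snap('side','side3')
a=w['color'][:,:,::-1];b=s['color'][:,:,::-1]
cv2.imwrite('pics/v3.png',np.hstack([a[100:384,60:460], cv2.resize(b[150:292,190:390],(400,284),interpolation=cv2.INTER_CUBIC)]))
E
```

```text
[-2.77062557e-01  1.79383279e-01 -4.64694551e-01  9.24286064e-01
 -2.02831028e-04 -5.03927729e-01]
```

View pics/v3.png

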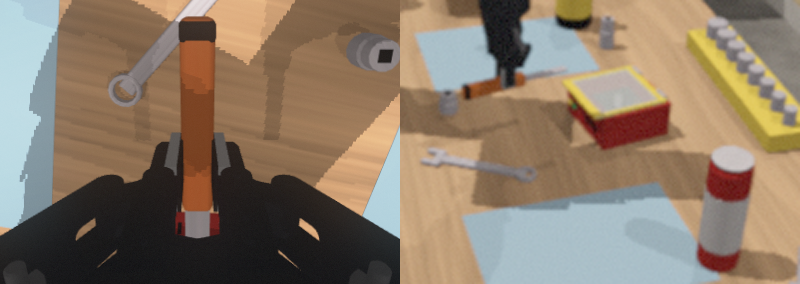

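The crops show the tool held level and straight, with its blade centred on the box front. In the side view the tip is at about (287,184). I'll check the tip height and the lip against the predictions.

```bash
python3 - <<'E'
from h import *
s=arm.state();R=s['eef_rot'];p=s['eef_pos']
g=p-R[:,0]*.1
for z in(.115,.12,.125,.13,.135):print(z,proj('side3',[g[0],g[1],z]))
d=cv2.imread('pics/side3.png');print(proj('side3',[g[0]-.07*.974,g[1]-.07*.225,.129]))
# enlarged
cv2.imwrite('pics/v4.png',cv2.resize(d[160:225,230:330],(800,520),interpolation=cv2.INTER_CUBIC))
v=[.636,.005,.2247];c,sn=np.cos(v[2]),np.sin(v[2])
for q in((-.074,.059),(-.074,-.059)):print('lip bottom/top',[proj('side3',[v[0]+c*q[0]-sn*q[1],v[1]+sn*q[0]+c*q[1],z]) for z in(.06,.064)])
E
```

```text
0.115 [[271.09109313 187.2683492 ]]
0.12 [[271.139363   185.86783417]]
0.125 [[271.18779677 184.46222804]]
0.13 [[271.23639491 183.05151279]]
0.135 [[271.28515792 181.63567039]]
[[250.56947776 188.23985673]]
lip bottom/top [array([[270.5268379 , 191.33742592]]), array([[270.56249429, 190.28668509]])]
lip bottom/top [array([[288.22005838, 209.42546823]]), array([[288.28436157, 208.33587661]])]
```

View pics/v4.png

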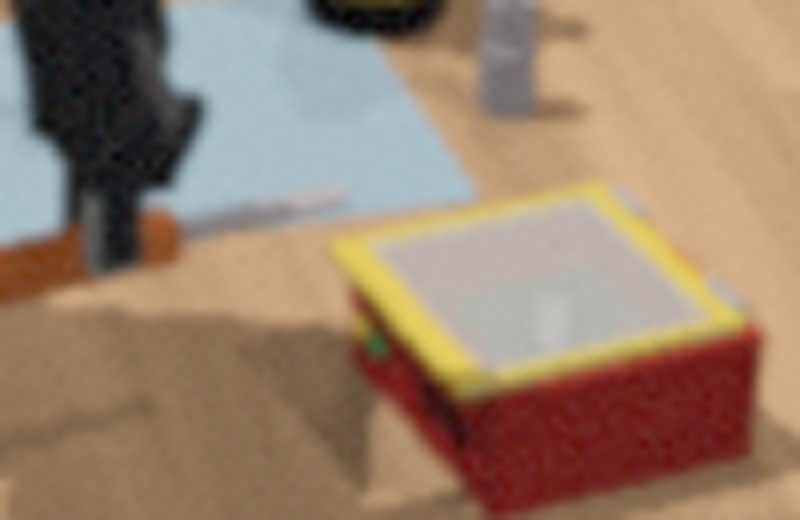

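The enlarged view shows the tip at about (273,184) and the lip corners at (271.6,190.4) and (286.9,209.4). All are within 2 px of the predictions, so I descend and insert.

Converted, -0.04 m is -40, 0.04 m is 40.

send_path(
  segments=[
    [[0, 0, 40, 0, 0, 0, 0], [0, 0, 78, 0, 0, 0, 0], [0, 0, 78, 0, 0, 0, 0], [-15, 0, 78, 0, 0, 0, 0], [-30, 0, 78, 0, 0, 0, 0], [-37, 0, 78, 0, 0, 0, 0], [-40, 0, 78, 0, 0, 0, 0], [-40, 0, 78, 0, 0, 0, 0]],
  ],
)

```text
t: 4.95
eef_pos: [0.4752, -0.0315, 0.0719]
eef_rot: [[-0.975, -0.223, 0.0], [-0.223, 0.975, -0.0], [-0.0, -0.0, -1.0]]
contact_force: [-1.0, 0.2, -0.4]
finger_gap: 0.0138
gripper_force: 78.5
```

```bash
python3 - <<'E'
from h import *
s=arm.state();print(s['contact_force'],s['eef_pos'])
d=snap('side','side5')['color'][:,:,::-1];w=snap('scene','scene5')['color'][:,:,::-1]
r=lambda im,x,y:cv2.resize(im[y:y+75,x:x+60],(400,500),interpolation=cv2.INTER_CUBIC)
cv2.imwrite('pics/v5.png',np.hstack([r(d,245,160),r(w,220,160)]))
E
```

```text
[-1.00839537  0.20971145 -0.37173118] [ 0.47522962 -0.03151471  0.07185206]
```

View pics/v5.png

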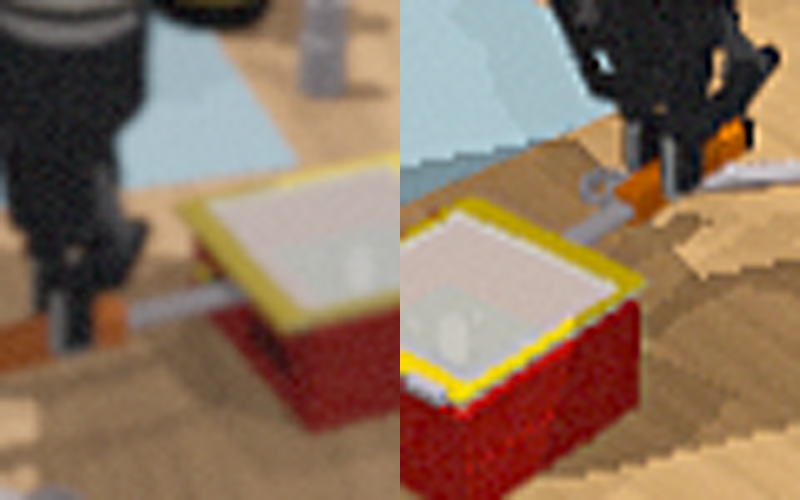

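Both views show the blade under the lip, so I lift along the arc.

Converted, -0.114 m is -114, -0.099 m is -99.

send_path(
  segments=[
    [[0, 0, -10, 0, 0, 0, 0], [-3, 0, -26, 0, 0, 0, 0], [-6, 0, -43, 0, 0, 0, 0], [-13, 0, -60, 0, 0, 0, 0], [-22, 0, -75, 0, 0, 0, 0], [-34, 0, -88, 0, 0, 0, 0], [-48, 0, -99, 0, 0, 0, 0], [-63, 0, -108, 0, 0, 0, 0], [-79, 0, -114, 0, 0, 0, 0], [-79, 0, -114, 0, 0, 0, 0]],
  ],
)

```text
t: 6.05
eef_pos: [0.5533, -0.0135, 0.1865]
eef_rot: [[-0.975, -0.224, 0.002], [-0.224, 0.975, -0.0], [-0.002, -0.001, -1.0]]
contact_force: [-0.2, 0.3, -1.4]
finger_gap: 0.0137
gripper_force: 78.5
```

```bash
python3 - <<'E'
from h import *
d=snap('side','side6')['color'][:,:,::-1];w=snap('scene','scene6')['color'][:,:,::-1]
r=lambda im,x,y:cv2.resize(im[y:y+100,x:x+80],(400,500),interpolation=cv2.INTER_CUBIC)
cv2.imwrite('pics/v6.png',np.hstack([r(d,245,120),r(w,190,130)]))
E
```

```text
(no output)
```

View pics/v6.png

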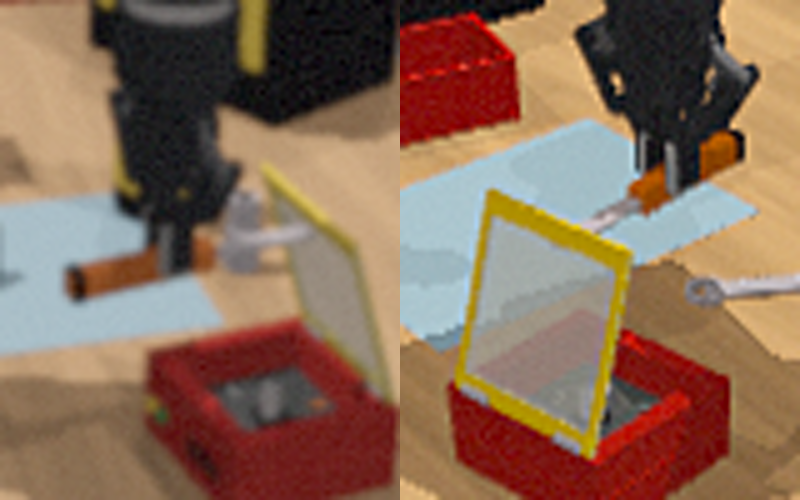

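The cover is at about 1.2 rad and following the tip, so I keep pushing past upright and then back off.

Converted, -0.001 m is -1, -0.093 m is -93.

send_path(
  segments=[
    [[-16, 0, -4, 0, 0, 0, 0], [-33, 0, -6, 0, 0, 0, 0], [-50, 0, -4, 0, 0, 0, 0], [-66, 0, -1, 0, 0, 0, 0], [-80, 0, 4, 0, 0, 0, 0], [-93, 0, 10, 0, 0, 0, 0], [-93, 0, 10, 0, 0, 0, 0], [-80, 0, 0, 0, 0, 0, 0], [-40, 0, -10, 0, 0, 0, 0], [10, 0, -10, 0, 0, 0, 0], [50, 0, -10, 0, 0, 0, 0], [50, 0, -10, 0, 0, 0, 0]],
  ],
)

```text
t: 7.35
eef_pos: [0.4974, -0.025, 0.1965]
eef_rot: [[-0.975, -0.222, -0.001], [-0.222, 0.975, -0.0], [0.001, 0.0, -1.0]]
contact_force: [-0.3, 0.2, -1.3]
finger_gap: 0.0139
gripper_force: 78.5
```

```bash
python3 - <<'E'
from h import *
s=arm.state();p=s['eef_pos'];R=s['eef_rot']
print(p,R.T@(np.array([.4757,-.3079,.15])-p), np.arctan2(R[1,0],R[0,0]))
v=[.636,.005,.2247];c,sn=np.cos(v[2]),np.sin(v[2])
for n in('side','scene'):
    im=snap(n,n+'7')['color'].astype(int)
    m=(im[...,0]>130)&(im[...,1]>120)&(im[...,2]<90)
    best=[]
    for th in np.arange(1.2,2.35,.05):
        x=.055-.125*np.cos(th);z=.06+.125*np.sin(th)
        P=[[v[0]+c*x-sn*y,v[1]+sn*x+c*y,z] for y in np.linspace(-.055,.055,40)]
        q=proj(n+'7',P).round().astype(int);best.append((int(m[q[:,1],q[:,0]].sum()),round(float(th),2)))
    print(n,sorted(best)[-4:])
E
```

```text
[ 0.49744279 -0.02504688  0.19647153] [ 0.08394424 -0.27097372  0.04652795] -2.917663848497841
side [(31, 2.15), (32, 2.0), (33, 2.1), (35, 2.05)]
scene [(6, 2.25), (7, 2.2), (18, 2.1), (26, 2.15)]
```

The image check puts the cover at about 2.1 rad, leaning back. Next I return the pry to its place.

send_path(
  segments=[
    [[20, -40, 0, 0, 0, 1, 0], [40, -90, 0, 0, 0, 3, 0], [60, -140, 0, 0, 0, 5.2, 0], [84, -190, 0, 0, 0, 5.2, 0], [84, -240, 20, 0, 0, 5.2, 0], [84, -271, 60, 0, 0, 5.2, 0], [84, -271, 100, 0, 0, 5.2, 0], [84, -271, 140, 0, 0, 5.2, 0], [84, -271, 155, 0, 0, 5.2, 0], [84, -271, 163, 0, 0, 5.2, 0], [84, -271, 165.5, 0, 0, 5.2, 0], [84, -271, 165.5, 0, 0, 5.2, 0]],
  ],
)

```text
t: 8.65
eef_pos: [0.4821, -0.3077, 0.0313]
eef_rot: [[-0.999, 0.034, 0.0], [0.034, 0.999, -0.001], [-0.0, -0.001, -1.0]]
contact_force: [-5.3, 1.1, 7.9]
finger_gap: 0.014
gripper_force: 79.6
```

send_path(
  segments=[
    [[0, 0, 0, 0, 0, 0, 0.04], [0, 0, 0, 0, 0, 0, 0.04], [0, 0, 0, 0, 0, 0, 0.04], [0, 0, -30, 0, 0, 0, 0.04], [0, 0, -80, 0, 0, 0, 0.04], [10, 30, -130, 0, 0, 0, 0.04], [10, 80, -170, 0, 0, 0, 0.05], [10, 130, -190, 0, 0, 0, 0.05], [10, 180, -190, 0, 0, 0, 0.05], [10, 230, -190, 0, 0, 0, 0.05], [10, 280, -190, 0, 0, 0, 0.05], [10, 330, -190, 0, 0, 0, 0.05]],
  ],
)

```text
t: 9.85
eef_pos: [0.4825, 0.0011, 0.2202]
eef_rot: [[-0.999, 0.035, 0.001], [0.035, 0.999, -0.0], [-0.001, -0.0, -1.0]]
contact_force: [0.8, -0.5, 1.1]
finger_gap: 0.0501
gripper_force: 0.0
```

send_path(
  segments=[
    [[0, 50, 0, 0, 0, 0, 0.05], [0, 100, 0, 0, 0, 0, 0.05], [0, 150, 0, 0, 0, 0, 0.05], [0, 200, 0, 0, 0, 0, 0.05], [0, 230, 0, 0, 0, 0, 0.05], [0, 230, 0, 0, 0, 0, 0.05], [0, 230, 0, 0, 0, 0, 0.05]],
  ],
)

```text
t: 10.55
eef_pos: [0.4905, 0.2295, 0.2196]
eef_rot: [[-0.999, 0.033, -0.0], [0.033, 0.999, -0.0], [0.0, -0.0, -1.0]]
contact_force: [0.7, -0.1, -0.5]
finger_gap: 0.0498
gripper_force: 0.0
```

```bash
python3 - <<'E'
from h import *
w=snap('wrist','w8')['color'][:,:,::-1];d=snap('side','side8')['color'][:,:,::-1];s=snap('scene','scene8')['color'][:,:,::-1]
print(arm.state()['q'],proj('w8',[.491,.281,.044]))
r=lambda im,x,y:cv2.resize(im[y:y+75,x:x+80],(300,281),interpolation=cv2.INTER_CUBIC)
cv2.imwrite('pics/v8.png',np.hstack([cv2.resize(w[:,60:],None,fx=500/452,fy=562/384,interpolation=cv2.INTER_CUBIC),np.vstack([r(d,245,235),r(s,190,150)])]))
m=np.where((w.max(2)<70),255,0).astype(np.uint8)
n,l,st,ce=cv2.connectedComponentsWithStats(m)
for i in range(1,n):
    if st[i,4]>150:print(st[i],ce[i])
E
```

```text
[ 2.84582067e-01  3.04087093e-01 -8.91663664e-02  1.17745795e+00
 -1.10394734e-04  3.20527957e-01] [[306.26353251 179.3571589 ]]
[ 286  150   40   46 1236] [304.80177994 169.97168285]
[    0   235   512   149 40928] [255.98013585 334.1603059 ]
[ 28 247  39  14 181] [ 48.50276243 253.71270718]
```

View pics/v8.png

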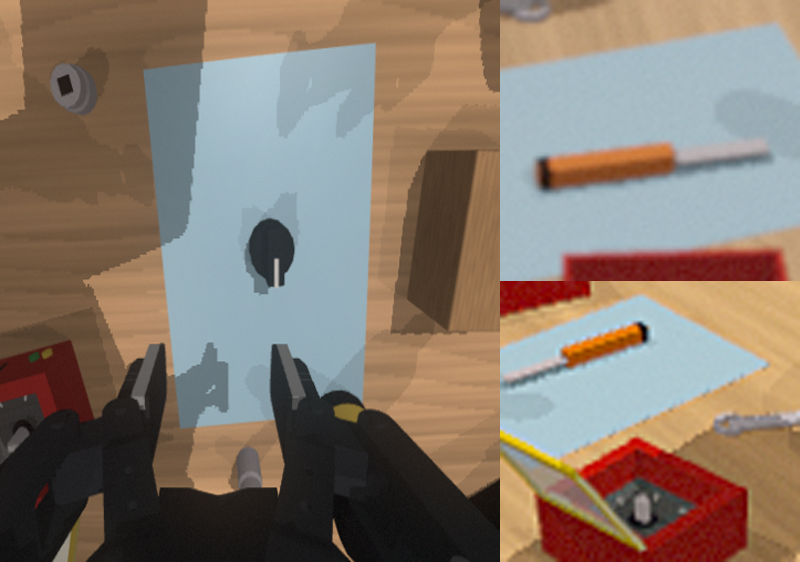

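The view shows the pry back on the mat, the cover leaning back and the well open. The knob is at wrist pixel (305,170), and its white pointer line runs about (310,177)-(310,195), i.e. towards world +x. I measure these precisely.

```bash
python3 - <<'E'
from h import *
im=cv2.imread('pics/w8.png').astype(int)
c=im[165:205,296:325];m=(c.min(2)>120)&(c.max(2)-c.min(2)<45)
y,x=np.nonzero(m);print(sorted(zip(y+165,x+296)))
P=np.array([atz('w8',(a+296,b+165),.0442)[:2] for a,b in zip(x,y)])
l=cv2.fitLine(P.astype(np.float32),cv2.DIST_HUBER,0,.01,.01).ravel();print(l,P.min(0),P.max(0),P.mean(0))
g=cv2.imread('pics/w8.png',0)[145:200,282:330]
print('\n'.join(' '.join('%3d'%v for v in r[::1]) for r in g[::3]))
# hub rows: projected centre
for z in(.0,.024,.044):print(z,atz('w8',(305.5,170),z))
for f,uv in(('scene0',(323.4,240)),('side0',(239,171))):print(f,atz(f,uv,.024))
# black blob centroid tri
for f,b in(('scene8',(300,220,350,265)),('side8',(220,155,260,185))):
    k=cv2.imread('pics/'+f+'.png')[b[1]:b[3],b[0]:b[2]];n,L,st,ce=cv2.connectedComponentsWithStats((k.max(2)<75).astype(np.uint8))
    for i in range(1,n):
        if st[i,4]>20:print(f,st[i]+[b[0],b[1],0,0,0],ce[i]+[b[0],b[1]])
E
```

```text
[(np.int64(177), np.int64(308)), (np.int64(177), np.int64(309)), (np.int64(177), np.int64(310)), (np.int64(177), np.int64(311)), (np.int64(178), np.int64(308)), (np.int64(178), np.int64(309)), (np.int64(178), np.int64(310)), (np.int64(178), np.int64(311)), (np.int64(179), np.int64(308)), (np.int64(179), np.int64(309)), (np.int64(179), np.int64(310)), (np.int64(179), np.int64(311)), (np.int64(179), np.int64(324)), (np.int64(180), np.int64(308)), (np.int64(180), np.int64(309)), (np.int64(180), np.int64(310)), (np.int64(180), np.int64(311)), (np.int64(180), np.int64(324)), (np.int64(181), np.int64(308)), (np.int64(181), np.int64(309)), (np.int64(181), np.int64(310)), (np.int64(181), np.int64(311)), (np.int64(181), np.int64(323)), (np.int64(181), np.int64(324)), (np.int64(182), np.int64(308)), (np.int64(182), np.int64(309)), (np.int64(182), np.int64(310)), (np.int64(182), np.int64(311)), (np.int64(182), np.int64(322)), (np.int64(182), np.int64(323)), (np.int64(182), np.int64(324)), (np.int64(183), np.int64(308)), (np.int64(183), np.int64(309)), (np.int64(183), np.int64(310)), (np.int64(1
[... 15272 characters left out ...]
16 114 116 116 115 115 113 111 144 163 163 158 166 179 182 175 167 162 165 167 167 168 168 169 167 168 168 168 168 167 167 168 168 167
169 169 168 168 170 169 170 142 117 116 116 117 116 114 117 116 116 115 117 116 148 168 168 168 168 167 168 166 167 168 168 168 167 169 167 167 169 168 168 167 167 168 169 169 169 168 167 168
0.0 [0.490803   0.28718473 0.        ]
0.024 [0.48549333 0.28330062 0.024     ]
0.044 [0.4810686  0.28006386 0.044     ]
scene0 [0.48884399 0.2827636  0.024     ]
side0 [0.48952548 0.26682183 0.024     ]
scene8 [316 231  15  20 194] [323.77319588 241.90721649]
scene8 [300 239  18  26 395] [307.55189873 253.04556962]
side8 [234 166  10  11 109] [238.5412844  170.95412844]
```

```bash
python3 - <<'E'
from h import *
a=atz('w8',(309.5,177),.044);b=atz('w8',(309.5,195.7),.044);d=(b-a)/np.linalg.norm(b-a)
c=b-d*.021;s=arm.state();print(a,b,np.arctan2(d[1],d[0]),'centre',c,s['eef_pos'],s['eef_rot'].T@(c-s['eef_pos']))
print('tri',tri(('w8',(305.5,171)),('scene8',(323.3,240.5)),('side8',(238.5,170.5))))
# hub base circle projection check
for z in(0,.024):
    t=np.linspace(0,6.28,60);q=proj('w8',np.c_[c[0]+.022*np.cos(t),c[1]+.022*np.sin(t),0*t+z]);print(z,q.min(0),q.max(0))
E
```

```text
[0.48859493 0.28431315 0.044     ] [0.50886782 0.28469403 0.044     ] 0.018785188402330275 centre [0.48787153 0.28429956 0.044     ] [0.49074599 0.22812677 0.21978372] [0.00491163 0.05604692 0.17577878]
tri (array([0.48860481, 0.28230505, 0.01964321]), [np.float64(0.001991946893839394), np.float64(0.0016490849478436615), np.float64(0.0025321331555907918)])
0 [284.41427872 148.95374705] [321.76250649 185.66123597]
0.024 [286.37431279 152.13362714] [326.38414437 191.29139473]
```

Converted, 0.165 m is 165, 0.135 m is 135, -0.052 rad is -1.04.

send_path(
  segments=[
    [[5, 40, 0, 0, 0, -1.04, 0.05], [5, 56, 40, 0, 0, -1.04, 0.05], [5, 56, 90, 0, 0, -1.04, 0.05], [5, 56, 135, 0, 0, -1.04, 0.05], [5, 56, 165, 0, 0, -1.04, 0.05], [5, 56, 165, 0, 0, -1.04, 0.05], [5, 56, 165, 0, 0, -1.04, 0.0], [5, 56, 165, 0, 0, -1.04, 0.0], [5, 56, 165, 0, 0, -1.04, 0.0], [5, 56, 165, 0, 0, -1.04, 0.0], [5, 56, 165, 0, 0, -1.04, 0.0]],
  ],
  grip_n=100,
)

```text
t: 11.8
eef_pos: [0.4888, 0.2853, 0.0567]
eef_rot: [[-1.0, -0.017, 0.003], [-0.017, 1.0, 0.001], [-0.003, 0.001, -1.0]]
contact_force: [0.3, -2.8, 8.2]
finger_gap: 0.0131
gripper_force: 98.1
```

Converted, -0.15 m is -150, -0.06 m is -60, -0.207 rad is -4.14.

send_path(
  segments=[
    [[0, 0, -30, 0, 0, 0, 0], [0, 0, -70, 0, 0, 0, 0], [-10, -30, -110, 0, 0, 0, 0], [-20, -70, -150, 0, 0, -2, 0], [-40, -110, -150, 0, 0, -4, 0], [-60, -150, -150, 0, 0, -4.14, 0], [-60, -175, -150, 0, 0, -4.14, 0], [-60, -175, -150, 0, 0, -4.14, 0], [-60, -175, -150, 0, 0, -4.14, 0]],
  ],
)

```text
t: 12.7
eef_pos: [0.5508, 0.1109, 0.2058]
eef_rot: [[-0.975, -0.221, 0.002], [-0.221, 0.975, 0.0], [-0.002, -0.0, -1.0]]
contact_force: [0.0, 0.6, -1.1]
finger_gap: 0.0134
gripper_force: 98.4
```

```bash
python3 - <<'E'
from h import *
for n in('wrist','scene','side'):snap(n,n+'9')
for n,w in(('wrist9',24),('scene9',9),('side9',9)):
    u=proj(n,[.636,.005,.054])[0];print(n,u)
    a,b=int(u[0]),int(u[1])
    if not(w<a<512-w and w<b<384-w):continue
    g=cv2.imread('pics/'+n+'.png',0)[b-w:b+w+1,a-w:a+w+1];st=2 if w>10 else 1
    print('corner',a-w,b-w,'step',st);print('\n'.join(' '.join('%3d'%v for v in r[::st]) for r in g[::st]))
E
```

```text
wrist9 [136.90910069 242.43733925]
corner 112 218 step 2
 54  55  61  66  66  65  65  65  65  66  67  66  65  66  65  67  65  64  64  63  65  64  62  63  65
 55  52  61  64  66  67  66  66  66  67  65  61  60  60  60  67  65  60  66  67  66  64  54  53  65
103  79  70  66  65  64  67  64  64  63  64  61  58  58  58  31  28  32  31  28  42  51  53  52  53
 84 115 161 141  65  64  66  64  64  65  65  58  59  57  34  31  34  33  24  27  28  28  50  53  52
 56  55  62  67  67  68  66  68  67  67  67  61  62  33  30  32  44  68  49  28  26  27  27  54  53
 54  53  53  64  64  64  65  65  65  65  64  59  55  33  33  76 102 103  99 100  33  25  29  41  53
 53  54  56  65  63  66  65  66  66  68  66  67  47  31  76 104 103 100 101 104  99  27  27  31  63
 53  52  53  65  65  66  65  65  66  64  64  64  49  71 103 104 102 101 105 102 102  27  26  33  63
 53  55  54  63  66  66  66  66  65  63  64  64  85
[... 3949 characters left out ...]
  39  50  43  44
 63  68  61  59  50  53  64  91 108 120  94  78  59  54  49  47  45  45  46
 65  74  73  65  57  59  66  97 116 121 105  78  61  56  57  60  48  44  47
 60  65  63  61  56  61  67  96 111 117 106  82  60  59  54  53  55  53  55
 59  56  61  58  53  59  68  94 107 114 106  83  56  54  61  56  64  68  70
 64  63  63  56  48  44  56  93 114 112 103  76  53  60  55  60  61  67  71
 65  61  47  50  51  42  54  88 111 110  93  60  42  50  53  58  63  64  64
 63  63  62  52  54  43  45  66  88  86  73  53  46  63  57  64  60  63  65
 59  63  61  60  60  51  33  45  55  61  55  53  55  58  67  61  61  63  62
 58  63  62  61  59  66  56  48  53  52  56  63  58  60  58  64  62  59  59
```

```bash
cat > fit.py <<'E'
from h import *
from scipy.optimize import minimize
t=np.linspace(0,2*np.pi,80);r=np.minimum(.007,.0035/np.maximum(np.cos(t),1e-6));D=np.c_[r*np.cos(t),r*np.sin(t)]
def mask(n,xy,yaw=.2247,zb=.031):
    c,s=np.cos(yaw),np.sin(yaw);E=D@np.array([[c,s],[-s,c]])+xy
    P=np.vstack([np.c_[E*1+0*E,0*t+zb],np.c_[E,0*t+.0525],np.c_[(E-xy)*.85+xy,0*t+.054]])
    h=cv2.convexHull(((proj(n,P)+.5)*8).astype(np.float32)).round().astype(int)
    x,y=h[:,0].min(0)//8-8;M=np.zeros((8*48,8*48),np.uint8);cv2.fillPoly(M,[h-[x*8,y*8]],255)
    return cv2.resize(M,(48,48),interpolation=cv2.INTER_AREA)/255.,x,y
def cost(xy,views,off=(0,0)):
    e=0
    for n,lo,hi in views:
        M,x,y=mask(n,xy);g=cv2.imread('pics/'+n+'.png',0).astype(float)
        G=np.clip((g[y:y+48,x:x+48]-lo)/(hi-lo),0,1)
        W=cv2.dilate(M,np.ones((9,9)))>0
        e+=((G-M)[W]**2).sum()/M.sum()
    return e
if __name__=='__main__':
  V=[('wrist9',66,102),('scene9',65,128),('side9',58,108)]
  for v in([V[0]],V[1:],V):
    b=min(((cost((x,y),v),x,y) for x in np.arange(.626,.647,.001) for y in np.arange(-.005,.016,.001)))
    print([a[0] for a in v],b)
E
python3 fit.py
```

```text
['wrist9'] (np.float64(0.09389954138557491), np.float64(0.634), np.float64(0.007))
['scene9', 'side9'] (np.float64(0.9290034161222647), np.float64(0.632), np.float64(0.004000000000000001))
['wrist9', 'scene9', 'side9'] (np.float64(1.0787424013877271), np.float64(0.634), np.float64(0.007))
```

Units first: shifts go in mm and turns go in units of 0.05 rad. So -0.1192 m is -119.2, -0.0593 m is -59.3.

send_path(
  segments=[
    [[-20, -40, 0, 0, 0, 0, 0], [-45, -85, 0, 0, 0, 0, 0], [-59.3, -119.2, 10, 0, 0, 0, 0], [-59.3, -119.2, 50, 0, 0, 0, 0], [-59.3, -119.2, 80, 0, 0, 0, 0], [-59.3, -119.2, 85, 0, 0, 0, 0], [-59.3, -119.2, 85, 0, 0, 0, 0], [-59.3, -119.2, 85, 0, 0, 0, 0]],
  ],
)

```text
t: 13.65
eef_pos: [0.6356, 0.0088, 0.1214]
eef_rot: [[-0.975, -0.223, 0.002], [-0.223, 0.975, -0.0], [-0.002, -0.001, -1.0]]
contact_force: [-0.7, -0.4, -0.7]
finger_gap: 0.013
gripper_force: 98.5
```

```bash
python3 - <<'E'
from h import *
s=arm.state();p=s['eef_pos'];R=s['eef_rot'];print(p,R.T@(np.array([.635,.0077,p[2]])-p),s['contact_force'])
E
```

```text
[0.63564373 0.00877914 0.12144372] [ 8.68436359e-04 -9.08159964e-04 -1.12147886e-06] [-0.73279391 -0.4265645  -0.70161166]
```

send_path(
  segments=[
    [[0.5, -0.5, 6, 0, 0, 0, 0], [0.5, -0.5, 9, 0, 0, 0, 0], [0.5, -0.5, 12, 0, 0, 0, 0], [0.5, -0.5, 14, 0, 0, 0, 0], [0.5, -0.5, 14, 0, 0, 0, 0], [0.5, -0.5, 14, 0, 0, 0, 0]],
  ],
)

```text
t: 14.25
eef_pos: [0.6346, 0.0076, 0.1057]
eef_rot: [[-0.975, -0.222, -0.0], [-0.222, 0.975, -0.0], [0.0, -0.0, -1.0]]
contact_force: [-0.7, -0.8, 0.2]
finger_gap: 0.0134
gripper_force: 98.5
```

There is no vertical force 5 mm below tip height, so the knob has started on the shaft. I keep going down.

Converted, 0.0095 m is 9.5, 0.008 m is 8.

send_path(
  segments=[
    [[0, 0, 3, 0, 0, 0, 0], [0, 0, 6, 0, 0, 0, 0], [0, 0, 8, 0, 0, 0, 0], [0, 0, 9.5, 0, 0, 0, 0], [0, 0, 9.5, 0, 0, 0, 0], [0, 0, 9.5, 0, 0, 0, 0]],
  ],
)

```text
t: 14.85
eef_pos: [0.6345, 0.0076, 0.0961]
eef_rot: [[-0.975, -0.222, -0.0], [-0.222, 0.975, 0.0], [0.0, 0.0, -1.0]]
contact_force: [-0.8, 0.6, -0.3]
finger_gap: 0.0131
gripper_force: 98.4
```

Converted, 0.003 m is 3, 0.002 m is 2.

send_path(
  segments=[
    [[0, 0, 1, 0, 0, 0, 0], [0, 0, 2, 0, 0, 0, 0], [0, 0, 3, 0, 0, 0, 0], [0, 0, 3, 0, 0, 0, 0], [0, 0, 3, 0, 0, 0, 0]],
  ],
)

```text
t: 15.35
eef_pos: [0.6346, 0.0076, 0.0934]
eef_rot: [[-0.975, -0.222, 0.0], [-0.222, 0.975, 0.0], [-0.0, -0.0, -1.0]]
contact_force: [-0.6, 0.7, 3.7]
finger_gap: 0.0129
gripper_force: 99.0
```

send_path(
  segments=[
    [[0, 0, 1, 0, 0, 0, 0], [0, 0, 2, 0, 0, 0, 0], [0, 0, 3, 0, 0, 0, 0], [0, 0, 3, 0, 0, 0, 0], [0, 0, 3, 0, 0, 0, 0]],
  ],
)

```text
t: 15.85
eef_pos: [0.6347, 0.0076, 0.0904]
eef_rot: [[-0.975, -0.222, 0.0], [-0.222, 0.975, 0.0], [-0.0, -0.0, -1.0]]
contact_force: [-1.9, 2.0, 7.9]
finger_gap: 0.0131
gripper_force: 99.5
```

The spring is engaging as expected: 3.7 N, then 7.9 N. I press on to the stop.

send_path(
  segments=[
    [[0, 0, 1, 0, 0, 0, 0], [0, 0, 2, 0, 0, 0, 0], [0, 0, 3, 0, 0, 0, 0], [0, 0, 3.5, 0, 0, 0, 0], [0, 0, 3.5, 0, 0, 0, 0]],
  ],
)

```text
t: 16.35
eef_pos: [0.6349, 0.0076, 0.088]
eef_rot: [[-0.975, -0.222, 0.002], [-0.222, 0.975, -0.0], [-0.002, -0.0, -1.0]]
contact_force: [-6.1, 2.1, 19.9]
finger_gap: 0.013
gripper_force: 101.4
```

send_path(
  segments=[
    [[0, 0, 0.5, 0, 0, 0, 0], [0, 0, 1, 0, 0, 0, 0], [0, 0, 1, 0, 0, 0, 0], [0, 0, 1, 0, 0, 0, 0]],
  ],
)

```text
t: 16.75
eef_pos: [0.6349, 0.0076, 0.0878]
eef_rot: [[-0.975, -0.222, 0.002], [-0.222, 0.975, -0.0], [-0.002, -0.001, -1.0]]
contact_force: [-9.0, 2.9, 30.9]
finger_gap: 0.0133
gripper_force: 102.7
```

At the stop: 6 mm of travel and the force is rising stiffly. I check the cover once more and hand in.

```bash
python3 - <<'E'
from h import *
v=[.635,.007,.2247];c,sn=np.cos(v[2]),np.sin(v[2])
im=snap('side','side10')['color'].astype(int);m=(im[...,0]>130)&(im[...,1]>120)&(im[...,2]<90);b=[]
for th in np.arange(1.2,2.35,.05):
    x=.055-.125*np.cos(th);z=.06+.125*np.sin(th)
    q=proj('side10',[[v[0]+c*x-sn*y,v[1]+sn*x+c*y,z] for y in np.linspace(-.055,.055,40)]).round().astype(int);b.append((int(m[q[:,1],q[:,0]].sum()),round(float(th),2)))
print(sorted(b)[-3:],arm.state()['contact_force'])
if max(b)[1]>1.8: print(arm.close_job())
E
```

```text
[(35, 2.2), (36, 2.1), (38, 2.15)] [-8.32853004  2.36384538 29.95164947]
the job is handed in; nothing more can be done
None
```

The job is handed in: I levered the cover back to about 2.1 rad with the pry tool and laid the tool back on its mat. The knob is on the shaft with its pointer towards the hinge, held pressed at the stop with about 30 N, at roughly 17 s of the 64 s allowed; no verdict came back.

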